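# Hook a telescoping sizing rod on a shelf and hold it drawn out to the second stop

### The arm

A 7-joint arm with a two-finger parallel gripper is mounted at the origin on the work surface. World frame = base frame: x ahead of the robot, y to its left, z up, the work surface at z = 0. Lengths are in m, angles in rad, forces in N, time in s.
With the tool pointing down it reaches from about 0.35 to 0.9 m from the base axis. Payload 8.1 kg.
Tool frame: the origin (TCP) lies at the very end of the fingers, on their centre line; the grasp point (between the pads) lies 19 mm behind it (arm.tcp_to_grasp is the distance from the TCP to the grasp point, in m); z points along the fingers, y is the line along which they close (so a half turn about z gives the same grasp; the last joint's range is limited). The gripper opens to 92 mm and grips with 3 to 60 N. Pads are 19 mm wide; open, the fingers measure 130 mm over their backs; the gripper's body (75 mm by 190 mm) begins 47 mm behind the grasp point.
Start: joints at [1.156, 0.434, 0.025, 1.573, -0.012, 1.134, -0.075], TCP at [0.192, -0.595, 0.227] pointing down, gripper open.
Joint ranges: [-2.62, 2.62], [-0.44, 2.09], [-1.27, 1.32], [0.08, 2.57], [-1.32, 4.46], [0.12, 2], [-2.74, 2.74]. Speed limits (rad/s): [2.22, 2.22, 3.01, 3.01, 3.14, 3.14, 3.14].

### API

Orientations are given as a rotation vector (axis times angle).
In Python, from cell import arm, get_image gives the robot as it stands (arm), with the cameras as plain functions.
- The arm moves only by the tool tcp_steps, called after "Emit:" as name(argument=value, ...), one argument or row to a line, values as JSON. Schema: {"type":"object","properties":{"segments":{"type":"array","items":{"type":"object","properties":{"d":{"type":"array","items":{"type":"number"},"minItems":3,"maxItems":3},"twist":{"type":"number"},"finger_gap":{"type":"number"}},"additionalProperties":false,"required":["finger_gap"]},"minItems":1,"maxItems":10},"grip_force":{"type":"number"},"only":{"type":"string"},"quiet":{"type":"boolean"},"lines":{"type":"string"}},"required":["segments"],"additionalProperties":false}. segments is a list of rows, 1 to 10 of them, each an object with the fields d (a list: dx, dy, dz in shares of the most that a row can go, 1 being 50 mm), twist (a turn about the tool's z in fractions of the full range, 1 being 2 pi rad), finger_gap (the opening from 0.0 (shut) to 1.0 (fully open)); a field left out counts as zero (the opening has to be given); each row shifts and turns the commanded pose from where the row before left it, along the tool's axes as they then stand; what a row does not reach is not made up. A row lasts 1/10 s, in which the tool goes at most 0.05 m and 0.15 rad, less where a joint would pass 70% of its speed; a pose out of reach is approached as far as the arm can. The fingers move at their own pace and stop on an object; grip_force is the grip in N (left out, the last holds). Time passes only in rows, so rows that do not move let the fingers close. The tool returns the time, the measured TCP pose, the force, the opening and the grip force at its end. only (a regular expression) keeps the lines of the reply that match it, lines (a string "A,B") keeps lines A to B, and quiet returns only ok. Shift and turn numbers lie between -1 and 1, and a call with a number outside is refused. Input that does not fit is refused with a message, and nothing moves.
- arm.observe(): the state, without advancing time (a new reading comes with each control period).
- get_image(name): name is "scene" or "top" or "wrist"; returns a dict with "image" (420x560x3 uint8, blue, green, red), "fx", "fy", "cx", "cy" (pixels), "cam_to_world" (4x4, takes a point from camera to world coordinates); the wrist camera has in their place "mount" (4x4, takes a point from camera to tool coordinates, whose origin is the TCP and whose axes are the flange's). Camera axes: x right, y down, z forward; pixel columns grow to the right and rows downward; lengths in m; the calibration is good to about 2 mm. A picture is of the moment at which its call begins: read the wrist's pose just before it. There is no depth.
- arm.sign_off(): hands the job in; it is judged then, once.
The state is a dict: "clock": time; "joints": joint angles; "dq": joint speeds; "joint_efforts": joint torques, N m; "position": TCP position; "ee_rot": TCP orientation; "force": force on the tool from outside, world axes, zero at the start; "ft_torque": the same for the moment, N m; "width": opening from 0.0 (shut) to 1.0 (fully open); "gripper_force": force on a finger pad.
Only numpy, scipy, OpenCV 4.12 (cv2) and the standard library are available. Lean on these libraries where they do the work, as an engineer would, in place of code of your own. Each camera call takes 0.05 s, during which the arm holds its last target. There are 200 camera calls.

### The job

Lay the telescoping sizing rod on the counter with its side flush along the near long edge of the white shelf board and its hook snug against the board's brass-capped end, with the rod still closed. Then squeeze the red button on the rod's head, pull the head out along the board, past the first stop to the second stop, and finish while still holding it there fully drawn out (it springs back if let go), the rod still flush and hooked. Leave the mug, the tumbler and the bottle where they stand.

Things in the scene. Friction and masses are not known exactly. Their poses are not given: they have to be found in the camera images.
- shelf: White shelf board fixed on the counter, 120 (x) x 360 (y) x 18 (z) mm with the 4 mm brass cap on its +y end. Origin: centre of the underside. x points away from the robot, y along the board to the capped end, z up. The rod goes against the near edge, the face at x = -60 mm; the cap's outer face is y = +180 mm. A brass rail on posts, 73 mm high, stands at x = +48 mm.
- rod: Sizing rod, loose, about 0.36 kg closed, balancing near y = -11 mm. Aluminium sleeve 24 (x) x 170 (y) x 24 (z) mm; origin at the centre of its underside. y along the rod to the hook, z up; the face at x = +12 mm is the side to lay on the board. Sliding head at the -y end. Dark catch and tongue on the sleeve's top from the head to y = -60 mm, up to z = 36 mm.
- rod_handle (a point): The point to grip on the black handle that stands on the sleeve: x = 0, y = -10, z = 50 mm in the rod's frame. The handle is 18 mm wide (x), 70 mm long (y -45 to +25 mm) and reaches z = 66 mm. The fingers close along the rod's x; fingertips kept above z = 20 mm pass over the board.
- rod_head: Head: grey block 22 (x) x 40 (y) x 60 (z) mm, red button on its -x side. Origin on its middle line, 50 mm above the rod's underside (block z 4-64); axes as the rod's. Closed it is at y = -108 mm in the rod's frame, first stop -158, second stop (hard end) -208. Pull 1.0-1.3 N to the first, then 3.0-3.5 N to the second; springs draw it back. Locked (4 mm play) until the button is pressed.
- rod_button (a joint): Red button, 26 x 26 mm, on the head's -x side (away from the board), centred at z = 47 mm. Its lip laps over the head's top. 0 m released: 27.5 mm across x over head and button; 0.0045 m fully in (towards +x): 23 mm. 2.5 N starts it, 8 N is fully in; past 0.003 m the head is free. Gripping the head across x with 20 N or more presses it and keeps it in.
- rod_side_hook (a point): Point on the sleeve's +x side face: x = 12, y = 80, z = 10 mm in the rod's frame.
- rod_side_far (a point): Point on the sleeve's +x side face: x = 12, y = -80, z = 10 mm in the rod's frame.
- rod_hook_face (a point): Point on the inner face (y = +85 mm) of the dark steel hook plate: x = 28, y = 85, z = 10 mm in the rod's frame. The plate is 6 mm thick, to y = +91 mm, reaches from the sleeve out to x = +44 mm, z 2 to 22 mm. This face goes against the outer face of the board's brass cap.
- mug: Copper mug, 72 mm across, 75 mm high, handle at its +y; origin at the centre of its underside. A bystander.
- tumbler: Blue tumbler, 72 mm across, 85 mm high; origin at the centre of its underside. A bystander.
- bitters: Amber bottle, 52 mm across, 120 mm high; origin at the centre of its underside. A bystander.

How it is judged:
By the outcome, as a careful person would: the job done as asked, in the order asked, and still so for the second after the job is handed in, while the arm keeps its last pose, push and grip.
It also fails if it takes over 51 s, if anything falls off the work surface, if the arm or the gripper's body presses on something with over 40 N, if the wrist force passes 120 N, or if a joint passes its speed limit or range.

## Working session

There is one attempt and no reset: what is moved stays moved. The work goes in short steps, Python scripts to look and compute and a tool call to move; the robot and the scene stay as the last step left them, time stands still between calls to the robot, and variables do not carry over. Pictures are saved under pics/ and viewed, at most 13 in all, crops included, and the job is handed in when it is done.

```bash
ls; mkdir -p pics; cat > h.py <<'E'
import numpy as np,cv2
from cell import arm, get_image
from scipy.spatial.transform import Rotation as R
def snap(n,f=None):
    d=get_image(n)
    if f: cv2.imwrite('pics/'+f,d['image'])
    return d
def T(d):
    if 'cam_to_world' in d: return np.array(d['cam_to_world'])
def plane(d,uv,z,M=None):
    M=T(d) if M is None else M
    r=M[:3,:3]@np.array([(uv[0]-d['cx'])/d['fx'],(uv[1]-d['cy'])/d['fy'],1]); o=M[:3,3]
    return o+r*(z-o[2])/r[2]
def proj(d,p,M=None):
    M=T(d) if M is None else M
    c=M[:3,:3].T@(np.array(p)-M[:3,3]); return np.array([d['fx']*c[0]/c[2]+d['cx'],d['fy']*c[1]/c[2]+d['cy']])
E
python3 - <<'E'
from h import *
np.set_printoptions(precision=4,suppress=True)
s=arm.observe(); print(s['clock'],s['position'],s['ee_rot'],R.from_rotvec(s['ee_rot']).as_matrix())
for n in('top','scene'):
    d=snap(n,n+'0.png'); print(n,d['fx'],T(d))
a=np.vstack([cv2.imread('pics/top0.png')]);
E
```

```text
cell.py
pics
0.0 [ 0.1915 -0.5944  0.2259] [-3.102  -0.4875  0.0007] [[ 0.9518  0.3067 -0.0007]
 [ 0.3067 -0.9518  0.0015]
 [-0.0002 -0.0016 -1.    ]]
top 534.8024011672815 [[ 0.0282 -0.986   0.1646  0.3342]
 [-0.9996 -0.0278  0.0048 -0.0082]
 [-0.0002 -0.1647 -0.9864  1.303 ]
 [ 0.      0.      0.      1.    ]]
scene 385.9283358402044 [[-0.7811  0.5475 -0.3003  0.8883]
 [ 0.6243  0.6744 -0.3943  0.4174]
 [-0.0134 -0.4955 -0.8685  1.0103]
 [ 0.      0.      0.      1.    ]]
```

View pics/top0.png

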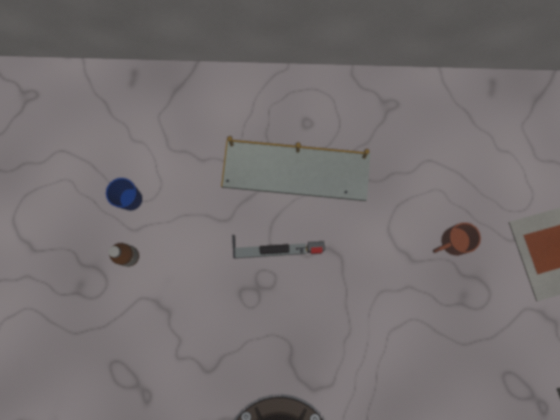

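View pics/scene0.png

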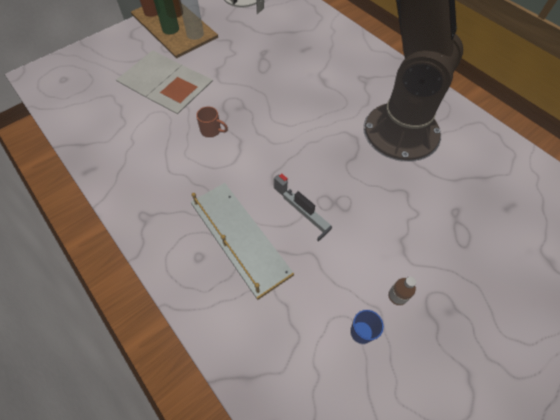

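The top view shows the board with its near edge running from (222,187) to (366,199) and the brass cap on the left. The rod runs from its hook at (234,247) to its head at (318,247), with the handle at about (274,249). The mug, tumbler and bottle are well clear of both.

```bash
python3 - <<'E'
from h import *
np.set_printoptions(precision=4,suppress=True)
d=snap('top')
for n,uv,z in [('capnear',(222,187),.018),('farendnear',(366,199),.018),('handle',(274,249),.066),('head',(316,247),.064),('hookroot',(235,256),.022),('hooktip',(234,236),.022)]:
    print(n,plane(d,uv,z))
w=snap('wrist'); print(w['fx'],w['cx'],w['cy'],np.array(w['mount']))
s=arm.observe(); M=R.from_rotvec(s['ee_rot']).as_matrix()
print('to (.33,.02,.30) tool:',M.T@(np.array([.36,.02,.32])-s['position']))
E
```

```text
capnear [0.6135 0.1601 0.018 ]
farendnear [ 0.5934 -0.1937  0.018 ]
handle [0.4595 0.0261 0.066 ]
head [ 0.4671 -0.0713  0.064 ]
hookroot [0.4445 0.1203 0.022 ]
hooktip [0.4927 0.1248 0.022 ]
320.67254893976497 280.5915209680675 206.18932387591533 [[-0.0005 -0.9676 -0.2526  0.0677]
 [ 1.     -0.0006  0.0002 -0.0006]
 [-0.0004 -0.2526  0.9676 -0.1583]
 [ 0.      0.      0.      1.    ]]
to (.33,.02,.30) tool: [ 0.3488 -0.5334 -0.0933]
```

The rows are not in the units I measure in: shifts go in shares of 50 mm and turns go in shares of 2 pi rad. I convert before sending: -0.0336 m is -0.672, 0.031 m is 0.62.

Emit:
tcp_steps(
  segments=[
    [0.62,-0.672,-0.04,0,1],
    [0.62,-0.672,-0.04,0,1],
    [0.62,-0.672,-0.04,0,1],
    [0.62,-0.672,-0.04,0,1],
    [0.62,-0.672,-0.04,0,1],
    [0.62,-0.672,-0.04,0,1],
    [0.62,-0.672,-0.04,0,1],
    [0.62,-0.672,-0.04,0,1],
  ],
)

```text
refused: segments[0]: [0.62, -0.672, -0.04, 0, 1] is not of type 'object' (schema: type "object"). Nothing was moved.
```

Wrong form. The message asks for a list of objects, one for each row, so I'll send the same numbers that way.

Emit:
tcp_steps(
  segments=[
    {"d": [0.62,-0.672,-0.04],"finger_gap": 1},
    {"d": [0.62,-0.672,-0.04],"finger_gap": 1},
    {"d": [0.62,-0.672,-0.04],"finger_gap": 1},
    {"d": [0.62,-0.672,-0.04],"finger_gap": 1},
    {"d": [0.62,-0.672,-0.04],"finger_gap": 1},
    {"d": [0.62,-0.672,-0.04],"finger_gap": 1},
    {"d": [0.62,-0.672,-0.04],"finger_gap": 1},
    {"d": [0.62,-0.672,-0.04],"finger_gap": 1},
  ],
)

```text
clock: 1.0
position: [0.3457, -0.2612, 0.2429]
ee_rot: [3.103, 0.487, 0.0]
force: [0.9, -0.0, 0.5]
width: 0.999
gripper_force: 0.0
```

Emit:
tcp_steps(
  segments=[
    {"d": [0.62,-0.672,-0.04],"finger_gap": 1},
    {"d": [0.62,-0.672,-0.04],"finger_gap": 1},
    {"d": [0.62,-0.672,-0.04],"finger_gap": 1},
    {"d": [0.62,-0.672,-0.04],"finger_gap": 1},
    {"d": [0.62,-0.672,-0.04],"finger_gap": 1},
    {"d": [0.62,-0.672,-0.04],"finger_gap": 1},
    {"d": [0.62,-0.672,-0.04],"finger_gap": 1},
    {"d": [0.62,-0.672,-0.04],"finger_gap": 1},
  ],
)

```text
clock: 1.8
position: [0.4994, 0.0706, 0.2589]
ee_rot: [3.103, 0.487, 0.0]
force: [0.6, -1.0, -0.6]
width: 0.999
gripper_force: 0.0
```

Emit:
tcp_steps(
  segments=[
    {"twist": -0.0237,"finger_gap": 1},
    {"twist": -0.0237,"finger_gap": 1},
    {"twist": -0.0237,"finger_gap": 1},
    {"twist": -0.0237,"finger_gap": 1},
    {"twist": -0.0237,"finger_gap": 1},
    {"twist": -0.0237,"finger_gap": 1},
    {"twist": -0.0237,"finger_gap": 1},
    {"twist": -0.0237,"finger_gap": 1},
    {"twist": -0.0237,"finger_gap": 1},
    {"finger_gap": 1},
  ],
)

```text
clock: 2.8
position: [0.4988, 0.0687, 0.2585]
ee_rot: [-2.126, -2.313, 0.001]
force: [0.7, 0.5, -0.0]
width: 1.0
gripper_force: 0.0
```

```bash
cat >> h.py <<'E'
def wsnap(f=None):
    s=arm.observe(); d=snap('wrist',f); A=np.eye(4); A[:3,:3]=R.from_rotvec(s['ee_rot']).as_matrix(); A[:3,3]=s['position']
    return d,A@np.array(d['mount']),A
E
python3 - <<'E'
from h import *
d,M,A=wsnap('w1.png'); print(A,arm.observe()['joints'],arm.observe()['clock'])
E
```

```text
[[-8.41040016e-02  9.96456870e-01 -4.72453437e-04  4.98778964e-01]
 [ 9.96456981e-01  8.41040072e-02 -7.95985473e-06  6.87388853e-02]
 [ 3.18035754e-05 -4.71448982e-04 -9.99999888e-01  2.58539180e-01]
 [ 0.00000000e+00  0.00000000e+00  0.00000000e+00  1.00000000e+00]] [ 0.31846956  0.29165294 -0.70275474  1.77279012  0.20461947  1.15183596
 -0.36888646] 2.85
```

View pics/w1.png

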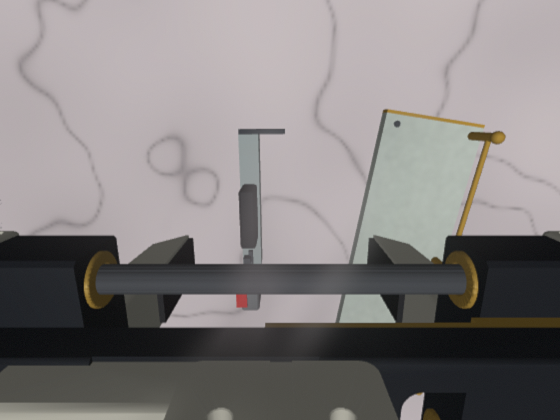

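The wrist view shows the rod nearly upright in the picture: sleeve columns 239–261, hook plate at row ~131 out to column 285, handle at (248,185–247), red button at (242,300). The board's near edge runs from (386,110) to (338,322), and the cap's edge from (386,110) to (484,126).

```bash
cat > meas.py <<'E'
from h import *
np.set_printoptions(precision=4,suppress=True)
def edges(g,horizontal,lo,hi,pos,thr=8):
    # transitions along a row (horizontal) or column at pos
    v=(g[pos,lo:hi] if horizontal else g[lo:hi,pos]).astype(float)
    k=np.gradient(v); out=[]
    for i in range(1,len(k)-1):
        if abs(k[i])>thr and abs(k[i])>=abs(k[i-1]) and abs(k[i])>abs(k[i+1]):
            a,b,c=abs(k[i-1]),abs(k[i]),abs(k[i+1]); out.append((round(lo+i+.5*(a-c)/(a-2*b+c),1),int(k[i])))
    return out
E
python3 - <<'E'
from meas import *
g=cv2.imread('pics/w1.png',0)
for r in (145,155,165,175): print('sleeve',r,edges(g,1,225,290,r))
for r in (200,215,230): print('handle',r,edges(g,1,225,290,r))
for c in (266,272,278): print('hook',c,edges(g,0,115,150,c))
for r in (125,150,180,210,230): print('board',r,edges(g,1,340,400,r))
for c in (395,420,450): print('cap',c,edges(g,0,95,145,c))
E
```

```text
sleeve 145 [(np.float64(238.1), -14), (np.float64(259.7), 34)]
sleeve 155 [(np.float64(238.6), -15), (np.float64(258.2), -24), (np.float64(259.9), 39)]
sleeve 165 [(np.float64(239.0), -14), (np.float64(258.0), -24), (np.float64(260.1), 36)]
sleeve 175 [(np.float64(239.3), -12), (np.float64(258.2), -19), (np.float64(260.3), 29)]
handle 200 [(np.float64(238.5), -47), (np.float64(256.8), 32), (np.float64(259.0), -21), (np.float64(260.9), 26)]
handle 215 [(np.float64(238.9), -50), (np.float64(257.2), 30), (np.float64(261.3), 28)]
handle 230 [(np.float64(239.7), -52), (np.float64(257.5), 30), (np.float64(261.7), 29)]
hook 266 [(np.float64(128.3), -47), (np.float64(133.7), 39)]
hook 272 [(np.float64(128.3), -47), (np.float64(133.7), 39)]
hook 278 [(np.float64(128.3), -49), (np.float64(133.7), 40)]
board 125 [(np.float64(379.2), -42), (np.float64(383.6), 39), (np.float64(393.8), -44)]
board 150 [(np.float64(373.6), -41), (np.float64(377.8), 38)]
board 180 [(np.float64(366.9), -29), (np.float64(371.1), 34)]
board 210 [(np.float64(360.2), -34), (np.float64(364.2), 31)]
board 230 [(np.float64(355.6), -34), (np.float64(359.7), 29)]
cap 395 [(np.float64(110.0), -22), (np.float64(113.2), 16), (np.float64(120.9), -42), (np.float64(126.2), 38)]
cap 420 [(np.float64(114.0), -22), (np.float64(117.3), 18)]
cap 450 [(np.float64(119.0), -22), (np.float64(122.2), 21)]
```

```bash
python3 - <<'E'
from meas import *
d,M,A=wsnap()
P=lambda u,v,z: plane(d,(u,v),z,M)[:2]
def dirn(a,b): return np.degrees(np.arctan2((a-b)[1],(a-b)[0]))
s1,s2=P(238.1,145,.024),P(239.3,175,.024); b1,b2=P(259.7,145,0),P(261.7,230,0)
hl1,hl2,hr1,hr2=P(238.5,200,.066),P(239.7,230,.066),P(256.8,200,.066),P(257.5,230,.066)
print('rod -x top',s1,s2,dirn(s1,s2)); print('+x bottom',b1,b2,dirn(b1,b2))
print('handle',hl1,hr1,hl2,hr2,dirn(hl1,hl2),dirn(hr1,hr2),'w',np.linalg.norm(hl1-hr1))
k1,k2=P(266,133.7,.022),P(278,133.7,.022); print('hook in',k1,k2,dirn(k2,k1))
g1,g2=P(383.6,125,.018),P(359.7,230,.018); print('board top edge',g1,g2,dirn(g1,g2))
q1,q2=P(379.2,125,0),P(355.6,230,0); print('board bottom edge',q1,q2,dirn(q1,q2))
c1,c2=P(395,110,.018),P(450,119,.018); print('cap',c1,c2,dirn(c2,c1)+90)
E
```

```text
rod -x top [0.4442 0.1065] [0.4473 0.0701] 94.87785537133077
+x bottom [0.4688 0.1068] [ 0.4785 -0.0075] 94.89417347934561
handle [0.4526 0.0488] [0.4732 0.0504] [0.4556 0.0134] [0.4761 0.015 ] 94.79661018148396 94.69394766560953 w 0.020594284626732462
hook in [0.4768 0.1223] [0.4912 0.1234] 4.468941433699431
board top edge [0.6173 0.1434] [0.6073 0.0088] 85.73429662548028
board bottom edge [0.6174 0.1433] [0.6068 0.0026] 85.70518478810997
cap [0.6281 0.1616] [0.6956 0.1565] 85.67315273921206
```

Converted, 0.035 m is 0.7, 0.02 m is 0.4.

Emit:
tcp_steps(
  segments=[
    {"d": [-0.2,-0.194,0.4],"finger_gap": 1},
    {"d": [-0.2,-0.194,0.4],"finger_gap": 1},
    {"d": [-0.2,-0.194,0.4],"finger_gap": 1},
    {"d": [-0.194,-0.188,0.4],"finger_gap": 1},
    {"d": [0,0,0.7],"finger_gap": 1},
    {"d": [0,0,0.7],"finger_gap": 1},
    {"d": [0,0,0.6],"finger_gap": 1},
    {"d": [0,0,0.6],"finger_gap": 1},
    {"d": [0,0,0.35],"finger_gap": 0.5},
    {"finger_gap": 0.5},
  ],
  grip_force=30,
)

```text
clock: 3.9
position: [0.4623, 0.026, 0.0293]
ee_rot: [-2.13, -2.306, 0.005]
force: [-0.3, -0.1, -0.2]
width: 0.872
gripper_force: 0.0
```

Emit:
tcp_steps(
  segments=[
    {"finger_gap": 0.35},
    {"finger_gap": 0.3},
    {"finger_gap": 0.25},
  ],
)

```text
clock: 4.2
position: [0.4647, 0.0262, 0.0323]
ee_rot: [2.129, 2.308, 0.002]
force: [0.2, 0.6, 1.4]
width: 0.614
gripper_force: 0.0
```

```bash
python3 - <<'E'
from meas import *
d,M,A=wsnap('w2.png'); print(A)
E
```

```text
[[-0.0809  0.9967  0.0021  0.4647]
 [ 0.9967  0.0809 -0.      0.0262]
 [-0.0002  0.0021 -1.      0.0323]
 [ 0.      0.      0.      1.    ]]
```

View pics/w2.png

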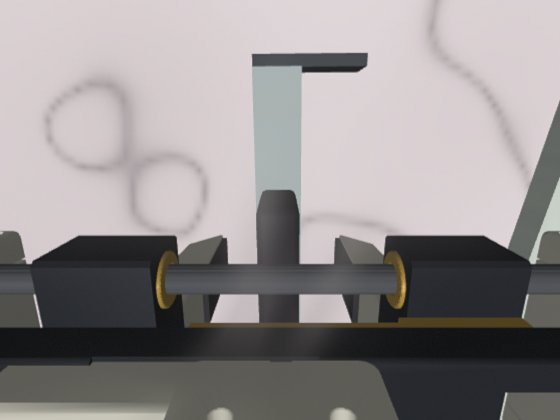

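The handle sits midway between the fingers at column ~279, and the hook is at rows 54–72. I'll close the gripper and lift slightly.

Emit:
tcp_steps(
  segments=[
    {"finger_gap": 0.1},
    {"finger_gap": 0},
    {"finger_gap": 0},
    {"finger_gap": 0},
    {"finger_gap": 0},
    {"finger_gap": 0},
  ],
  grip_force=40,
)

```text
clock: 4.85
position: [0.4638, 0.0262, 0.0312]
ee_rot: [-2.129, -2.31, 0.0]
force: [-0.7, -0.9, 1.9]
width: 0.195
gripper_force: 40.0
```

Emit:
tcp_steps(
  segments=[
    {"d": [0,0,-0.2],"finger_gap": 0},
    {"d": [0,0,-0.2],"finger_gap": 0},
    {"d": [0,0,-0.2],"finger_gap": 0},
    {"finger_gap": 0},
    {"finger_gap": 0},
  ],
)

```text
clock: 5.35
position: [0.4641, 0.026, 0.0616]
ee_rot: [2.129, 2.309, 0.001]
force: [-0.4, 0.3, -4.4]
width: 0.196
gripper_force: 40.0
```

```bash
python3 - <<'E'
from meas import *
d,M,A=wsnap('w3.png'); print(A); g=cv2.imread('pics/w3.png',0)
for r in (90,120,150,175): print('sleeve',r,edges(g,1,230,330,r))
for c in (310,330,350): print('hook',c,edges(g,0,25,100,c))
E
```

```text
[[-0.0814  0.9967  0.001   0.4641]
 [ 0.9967  0.0814 -0.0001  0.026 ]
 [-0.0002  0.001  -1.      0.0616]
 [ 0.      0.      0.      1.    ]]
sleeve 90 [(np.float64(255.1), -17), (np.float64(304.2), 19)]
sleeve 120 [(np.float64(255.7), -17), (np.float64(303.8), 18)]
sleeve 150 [(np.float64(256.4), -14), (np.float64(303.6), 18)]
sleeve 175 [(np.float64(256.9), -15), (np.float64(303.0), 18)]
hook 310 [(np.float64(52.6), -61), (np.float64(66.2), -17), (np.float64(71.9), 85)]
hook 330 [(np.float64(52.6), -61), (np.float64(66.1), -17), (np.float64(71.9), 86)]
hook 350 [(np.float64(52.4), -66), (np.float64(65.8), -17), (np.float64(71.8), 78)]
```

View pics/w3.png

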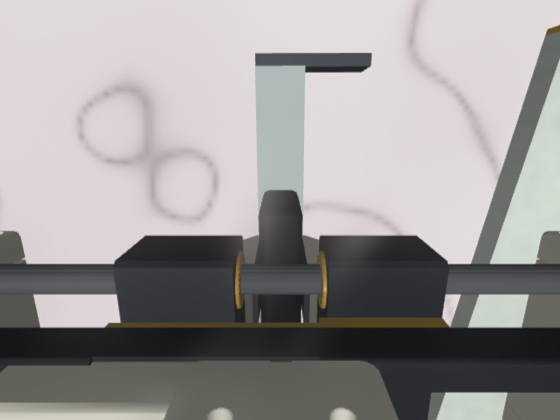

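```bash
cat > rodpose.py <<'E'
from meas import *
UB=np.array([.0750,.9972]); XB=np.array([.9972,-.0750]); TGT=(.5929,.1233)
def rep(zr,sl,sr,hk,M,d):
    P=lambda u,v,z: plane(d,(u,v),z,M)[:2]
    L=[P(u,v,zr+.024) for u,v in sl]; Rr=[P(u,v,zr+.024) for u,v in sr]; H=[P(u,v,zr+.022) for u,v in hk]
    dl=L[0]-L[-1]; dr=Rr[0]-Rr[-1]; hd=[np.degrees(np.arctan2(q[1],q[0])) for q in(dl,dr)]
    t=np.radians(np.mean(hd)); uy=np.array([np.cos(t),np.sin(t)]); ux=np.array([uy[1],-uy[0]])
    xc=(L[0]@ux+Rr[0]@ux)/2; y=np.mean([h@uy for h in H])-.085
    o=xc*ux+y*uy
    print('heading',hd,'width',Rr[0]@ux-L[0]@ux,'origin',o,'board X,Y',o@XB,o@UB)
    return o,np.mean(hd)
E
python3 - <<'E'
from rodpose import *
d,M,A=wsnap()
o,h=rep(.0304,[(255.1,90),(256.9,175)],[(304.2,90),(303.0,175)],[(310,66.2),(330,66.1),(350,65.8)],M,d)
print('rod origin in tool',A[:3,:3].T@(np.r_[o,.0304]-A[:3,3]),'tool heading',np.degrees(np.arctan2(A[1,0],A[0,0])))
E
```

```text
heading [np.float64(94.78127123164045), np.float64(94.85835658659151)] width 0.023882117570355355 origin [0.4627 0.0355] board X,Y 0.4587241323324959 0.07006535308721071
rod origin in tool [ 0.0095 -0.0003  0.0309] tool heading 94.6774451306401
```

Converted, 0.021 m is 0.42, 0.012 m is 0.24, 0.08 rad / 6.2832 = 0.0127.

Emit:
tcp_steps(
  segments=[
    {"twist": 0.0127,"finger_gap": 0},
    {"twist": 0.0126,"finger_gap": 0},
    {"d": [0.26,0.42,0],"finger_gap": 0},
    {"d": [0.26,0.42,0],"finger_gap": 0},
    {"d": [0.26,0.42,0],"finger_gap": 0},
    {"d": [0.26,0.42,0],"finger_gap": 0},
    {"d": [0.262,0.42,0],"finger_gap": 0},
    {"d": [0,0,0.28],"finger_gap": 0},
    {"d": [0,0,0.24],"finger_gap": 0},
    {"finger_gap": 0},
  ],
)

```text
clock: 6.45
position: [0.5708, 0.0819, 0.0326]
ee_rot: [-2.304, -2.133, 0.008]
force: [-1.1, -1.4, -5.2]
width: 0.196
gripper_force: 40.0
```

Emit:
tcp_steps(
  segments=[
    {"finger_gap": 0},
    {"finger_gap": 0},
  ],
)

```text
clock: 6.65
position: [0.5732, 0.0827, 0.0355]
ee_rot: [2.306, 2.134, -0.0]
force: [0.9, -1.2, -4.1]
width: 0.195
gripper_force: 40.0
```

```bash
python3 - <<'E'
from meas import *
d,M,A=wsnap('w4.png'); print(A,A[:2,3]@[.9972,-.075],A[:2,3]@[.075,.9972],np.degrees(np.arctan2(A[1,0],A[0,0])))
g=cv2.imread('pics/w4.png',0)
for r in (90,120,150,175): print('sleeve',r,edges(g,1,230,460,r))
for c in (310,330,350): print('hook',c,edges(g,0,25,100,c))
for c in (400,440,480): print('cap',c,edges(g,0,60,150,c))
E
```

```text
[[ 0.0773  0.997  -0.      0.5732]
 [ 0.997  -0.0773 -0.0002  0.0827]
 [-0.0002 -0.     -1.      0.0355]
 [ 0.      0.      0.      1.    ]] 0.5654324430187586 0.1254464126950134 85.56710184083991
sleeve 90 [(np.float64(255.1), -17), (np.float64(304.2), 17)]
sleeve 120 [(np.float64(255.7), -17), (np.float64(303.8), 17), (np.float64(347.4), -50), (np.float64(354.0), 49), (np.float64(375.0), -58), (np.float64(390.2), 57)]
sleeve 150 [(np.float64(256.3), -14), (np.float64(303.5), 15), (np.float64(346.0), -53), (np.float64(352.5), 47)]
sleeve 175 [(np.float64(256.8), -13), (np.float64(303.1), 16), (np.float64(344.9), -53), (np.float64(351.4), 47)]
hook 310 [(np.float64(52.6), -59), (np.float64(66.1), -17), (np.float64(71.9), 84)]
hook 330 [(np.float64(52.6), -60), (np.float64(66.1), -17), (np.float64(71.9), 84)]
hook 350 [(np.float64(52.6), -60), (np.float64(66.1), -17), (np.float64(71.9), 84), (np.float64(93.5), -58)]
cap 400 [(np.float64(90.6), -25), (np.float64(98.7), 20)]
cap 440 [(np.float64(90.3), -29), (np.float64(98.3), 22)]
cap 480 [(np.float64(90.1), -27), (np.float64(97.9), 26)]
```

View pics/w4.png

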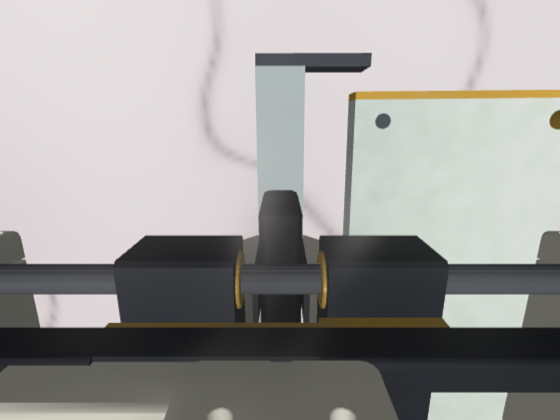

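Both edges now look parallel in this view. The hook's inner edge is at row 66, the cap edge at row 90, the sleeve side at column 304, and the board's near edge at columns 346–353.

```bash
python3 - <<'E'
from rodpose import *
d,M,A=wsnap()
P=lambda u,v,z: plane(d,(u,v),z,M)[:2]
zr=.0043
o,h=rep(zr,[(255.1,90),(256.8,175)],[(304.2,90),(303.1,175)],[(310,66.1),(330,66.1),(350,66.1)],M,d)
t=np.radians(h); uy=np.array([np.cos(t),np.sin(t)]); ux=np.array([uy[1],-uy[0]])
for e,z in(((354.0,120),(351.4,175)),.018),(((347.4,120),(344.9,175)),0):
    a,b=P(*e[0],z),P(*e[1],z); print('board head',np.degrees(np.arctan2(*(a-b)[::-1])),'X gap',(a-o)@ux-.012,(b-o)@ux-.012, 'abs',a@XB,b@XB)
c1,c2=P(400,90.6,.018),P(480,90.1,.018); print('cap ang',np.degrees(np.arctan2(*(c2-c1)[::-1]))+90,'Y gap',-(c1-o)@uy+.085,-(c2-o)@uy+.085)
E
```

```text
heading [np.float64(85.60129929929094), np.float64(85.82063288665606)] width 0.023956952797243414 origin [0.5738 0.0923] board X,Y 0.565299770552428 0.1350927627135529
board head 86.05130592332509 X gap 0.027336274176249325 0.027510854965382723 abs 0.6046240515260557 0.6048048510740623
board head 85.86098544939871 X gap 0.02746541933900244 0.027550240722257587 abs 0.6047531724787925 0.6048448466990188
cap ang 85.8794527741329 Y gap 0.010589647388978204 0.010467746502985223
```

Converted, 0.009 m is 0.18, 0.002 m is 0.04, -0.002 rad / 6.2832 = -0.0003.

Emit:
tcp_steps(
  segments=[
    {"d": [0,0.18,0],"twist": -0.0003,"finger_gap": 0},
    {"d": [0,0.18,0],"finger_gap": 0},
    {"d": [0,0.14,0],"finger_gap": 0},
    {"d": [-0.1,0,0],"finger_gap": 0},
    {"d": [-0.09,0,0.04],"finger_gap": 0},
    {"d": [0,0,0.04],"finger_gap": 0},
    {"finger_gap": 0},
    {"finger_gap": 0},
  ],
)

```text
clock: 7.55
position: [0.5976, 0.0708, 0.0313]
ee_rot: [2.303, 2.135, -0.001]
force: [-1.3, -3.1, 0.2]
width: 0.195
gripper_force: 40.0
```

Emit:
tcp_steps(
  segments=[
    {"d": [-0.01,0.02,0],"finger_gap": 0},
    {"d": [-0.01,0.02,0],"finger_gap": 0},
    {"d": [-0.01,0.01,0],"finger_gap": 0},
    {"finger_gap": 0},
    {"finger_gap": 0},
  ],
)

```text
clock: 8.05
position: [0.5979, 0.0708, 0.0314]
ee_rot: [-2.3, -2.136, 0.004]
force: [-8.6, -0.7, 8.9]
width: 0.195
gripper_force: 40.0
```

```bash
cat > q.py <<'E'
from rodpose import *
import sys
d,M,A=wsnap(sys.argv[1]); g=cv2.cvtColor(d['image'],cv2.COLOR_BGR2GRAY)
s=arm.observe(); print(s['clock'],'TCP X,Y',A[:2,3]@XB,A[:2,3]@UB,A[2,3],'head',np.degrees(np.arctan2(A[1,0],A[0,0])),'F in board',np.array(s['force'])[:2]@XB,np.array(s['force'])[:2]@UB,s['force'][2],'tq',s['ft_torque'])
for r in (90,120,150,175): print('row',r,[(float(a),b) for a,b in edges(g,1,230,460,r)])
for c in (320,350,400,480): print('col',c,[(float(a),b) for a,b in edges(g,0,25,110,c)])
E
python3 q.py w5.png
```

```text
8.1 TCP X,Y 0.5908958621021438 0.1154621198760057 0.03135408918414993 head 85.7514107520289 F in board -9.20097799054989 0.09834258212095526 7.9923212227158835 tq [ 0.0343  2.1093 -0.152 ]
row 90 [(255.1, -17), (305.3, -35), (307.6, 48)]
row 120 [(255.8, -16), (304.9, -47), (307.3, 46)]
row 150 [(256.4, -14), (304.9, -39), (306.9, 48)]
row 175 [(304.1, -41), (306.3, 42)]
col 320 [(52.6, -60), (65.9, -18), (68.8, 52), (77.7, 20)]
col 350 [(52.6, -60), (65.9, -18), (68.9, 51), (77.3, 20)]
col 400 [(68.5, -25), (77.1, 27)]
col 480 [(68.1, -26), (76.6, 23)]
```

View pics/w5.png

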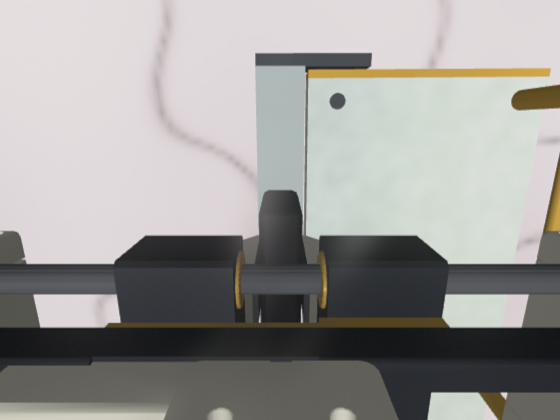

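The rod isn't flush yet: there is a ~1.8 mm dark gap at columns 305–307, and the hook is ~1 mm off the cap. The 8 N upward reading suggests it is dragging on the counter, so I'll ease the downward pressure and continue.

Converted, -0.0015 m is -0.03.

Emit:
tcp_steps(
  segments=[
    {"d": [0,0,-0.03],"finger_gap": 0},
    {"finger_gap": 0},
    {"finger_gap": 0},
  ],
)

```text
clock: 8.4
position: [0.6, 0.0704, 0.0325]
ee_rot: [-2.302, -2.137, -0.0]
force: [-0.7, 1.4, -3.5]
width: 0.191
gripper_force: 40.0
```

```bash
python3 q.py w6.png
```

```text
8.45 TCP X,Y 0.593071323139542 0.11515513195587339 0.03254222588554046 head 85.72410871942887 F in board -0.7782292664759625 0.10056717385148889 -4.089480316750106 tq [0.3244 0.1515 0.1556]
row 90 [(254.7, -18), (304.0, 11)]
row 120 [(255.4, -15), (303.5, 10)]
row 150 [(256.1, -14), (303.3, 11)]
row 175 [(302.8, 11)]
col 320 [(52.4, -65), (65.8, -15), (68.6, 44), (77.1, 23)]
col 350 [(52.4, -65), (68.2, 49), (77.0, 22)]
col 400 [(68.3, -30), (76.7, 22)]
col 480 [(67.9, -24), (76.1, 29)]
```

```bash
python3 - <<'E'
from rodpose import *
d,M,A=wsnap()
P=lambda u,v,z: plane(d,(u,v),z,M)[:2]
o,h=rep(.0013,[(254.7,90),(256.1,150)],[(304.0,90),(302.8,175)],[(320,65.8)],M,d)
for u,v in((400,68.3),(480,67.9)): print('cap',P(u,v,.018)@UB, 'gap',P(320,65.8,.0233)@UB-P(u,v,.018)@UB)
E
```

```text
heading [np.float64(85.94027271676696), np.float64(85.89099037862266)] width 0.024031038719706466 origin [0.6002 0.08  ] board X,Y 0.5925412622113658 0.12477246371423209
cap 0.20952061958224977 gap 0.0003273414540186925
cap 0.20969911667217453 gap 0.00014884436409393076
```

Converted, -0.0005 m is -0.01.

Emit:
tcp_steps(
  segments=[
    {"d": [-0.01,0.01,0],"finger_gap": 0},
    {"d": [-0.01,0,0],"finger_gap": 0},
    {"finger_gap": 0},
    {"finger_gap": 0},
  ],
)

```text
clock: 8.9
position: [0.6001, 0.0698, 0.0325]
ee_rot: [-2.302, -2.137, -0.0]
force: [-1.8, 4.0, -5.6]
width: 0.192
gripper_force: 40.0
```

```bash
python3 q.py w7.png | head -1
```

```text
8.95 TCP X,Y 0.5931476387125125 0.11460038349965752 0.03246160647296582 head 85.7436603975121 F in board -1.7609774531580473 4.571908252049743 -5.6966079329338015 tq [1.0465 0.561  0.0947]
```

Emit:
tcp_steps(
  segments=[
    {"d": [-0.01,0.01,0],"finger_gap": 0},
    {"d": [-0.01,0,0],"finger_gap": 0},
    {"d": [0,0,0.01],"finger_gap": 0},
    {"d": [0,0,0.01],"finger_gap": 0},
    {"finger_gap": 0},
  ],
)

```text
clock: 9.45
position: [0.6001, 0.0696, 0.032]
ee_rot: [-2.301, -2.137, -0.0]
force: [-6.1, 5.7, 0.7]
width: 0.191
gripper_force: 40.0
```

```bash
python3 q.py w8.png
```

```text
9.5 TCP X,Y 0.5931750942486036 0.11442612523362053 0.032025732551409426 head 85.76654819857525 F in board -6.513726643529167 4.3671855124658645 1.6190486539273943 tq [1.6211 1.341  0.0538]
row 90 [(254.7, -18), (304.1, 11), (329.7, -9), (334.9, 11)]
row 120 [(255.3, -15), (303.5, 10)]
row 150 [(256.0, -15), (303.3, 12)]
row 175 [(302.8, 11)]
col 320 [(52.1, -62), (67.1, 54), (75.7, 19)]
col 350 [(51.9, -61), (67.0, 51), (75.3, 21)]
col 400 [(66.8, -27), (75.1, 27)]
col 480 [(66.3, -26), (74.7, 23)]
```

Converted, -0.04 m is -0.8, -0.03 m is -0.6.

Emit:
tcp_steps(
  segments=[
    {"finger_gap": 0.4},
    {"finger_gap": 0.6},
    {"finger_gap": 0.6},
    {"finger_gap": 0.6},
    {"d": [0,0,-0.6],"finger_gap": 0.6},
    {"d": [0,0,-0.8],"finger_gap": 0.6},
    {"d": [-0.6,0,0],"finger_gap": 0.6},
    {"d": [-0.6,0,0],"finger_gap": 0.6},
    {"finger_gap": 0.6},
    {"finger_gap": 0.6},
  ],
)

```text
clock: 10.5
position: [0.5966, 0.0069, 0.1018]
ee_rot: [2.305, 2.134, -0.0]
force: [0.3, -0.4, -0.7]
width: 0.604
gripper_force: 0.0
```

```bash
python3 - <<'E'
from rodpose import *
d,M,A=wsnap('w9.png'); g=cv2.cvtColor(d['image'],cv2.COLOR_BGR2GRAY); print(A)
E
```

```text
[[ 0.0772  0.997   0.0003  0.5966]
 [ 0.997  -0.0772 -0.0004  0.0069]
 [-0.0004  0.0003 -1.      0.1018]
 [ 0.      0.      0.      1.    ]]
```

View pics/w9.png

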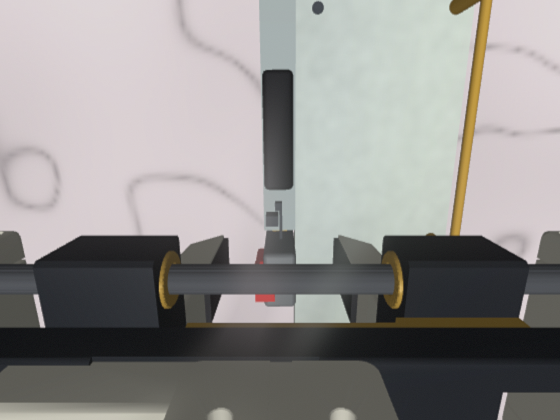

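The view shows the sleeve flush against the board all along, with the handle at rows 70–190. The head is at rows 232–305, columns 265–295, with the red button on its left from column 255.

```bash
python3 - <<'E'
from rodpose import *
d,M,A=wsnap(); g=cv2.cvtColor(d['image'],cv2.COLOR_BGR2GRAY); 
P=lambda u,v,z: plane(d,(u,v),z,M)[:2]
f=lambda e:[(float(a),b) for a,b in e]
for r in (242,250,256): print(r,f(edges(g,1,245,310,r,5)))
for c in (272,285,290): print('c',c,f(edges(g,0,215,320,c,5)))
for r in (100,130,160): print('handle',r,f(edges(g,1,245,310,r,8)))
for n,u,v,z in(('head +y',285,232,.064),('head -y',285,305,.064),('hl',265,250,.064),('hr',295,250,.064),('handle +y',278,70,.066),('handle -y',278,189,.066)):
    p=P(u,v,z); print(n,p@XB,p@UB)
print('TCP',A[:2,3]@XB,A[:2,3]@UB)
E
```

```text
242 [(264.9, -52), (294.3, 59)]
250 [(258.2, -32), (264.1, -17), (294.7, 57)]
256 [(256.8, -52), (295.4, 55)]
c 272 [(217.4, 6), (228.0, 30), (232.2, -36), (258.0, 9), (263.4, -24), (294.1, 8), (302.9, 7), (308.1, 37)]
c 285 [(232.3, -43), (255.8, 9), (258.6, 9), (263.4, -25), (294.0, 16), (308.0, 42)]
c 290 [(231.6, -41), (255.8, 10), (263.4, -25), (294.1, 16), (307.8, 39)]
handle 100 [(262.7, -65), (293.3, 66)]
handle 130 [(262.8, -58), (293.3, 62)]
handle 160 [(263.5, -49), (293.2, 57)]
head +y 0.5969548423633821 0.05275517470805746
head -y 0.5970902747863135 -0.00022637943234934954
hl 0.5838738291363144 0.04030990449096856
hr 0.6035432063829073 0.04029084030520498
handle +y 0.5927358613326826 0.14980814104089618
handle -y 0.5925340910101895 0.08147256776786004
TCP 0.5942960351440733 0.05303847970441703
```

Converted, 0.02 m is 0.4, -0.018 m is -0.36, -0.003 rad / 6.2832 = -0.0005.

Emit:
tcp_steps(
  segments=[
    {"d": [-0.36,-0.024,0],"finger_gap": 0.6},
    {"d": [-0.36,-0.022,0],"twist": -0.0005,"finger_gap": 0.6},
    {"d": [0,0,0.4],"finger_gap": 0.6},
    {"d": [0,0,0.4],"finger_gap": 0.6},
    {"d": [0,0,0.4],"finger_gap": 0.6},
    {"d": [0,0,0.276],"finger_gap": 0.6},
    {"finger_gap": 0.6},
    {"finger_gap": 0.6},
  ],
)

```text
clock: 11.4
position: [0.5917, -0.0268, 0.0282]
ee_rot: [-2.299, -2.141, -0.0]
force: [-0.3, -0.2, 0.7]
width: 0.6
gripper_force: 0.0
```

```bash
python3 - <<'E'
from rodpose import *
d,M,A=wsnap('w10.png'); s=arm.observe()
print('TCP',A[:2,3]@XB,A[:2,3]@UB,A[2,3],s['force'])
E
```

```text
TCP 0.5920519282641409 0.01760506893412891 0.028157500477422645 [1.0044 0.1349 0.2454]
```

View pics/w10.png

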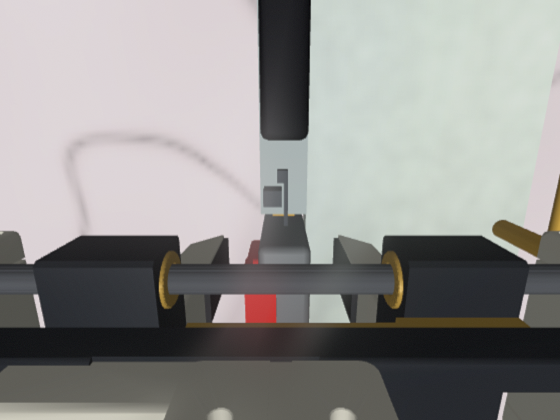

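The fingers straddle the head, with the button at columns 246–275 and the block out to column 308; the rod still lies against the board. Next I'll squeeze.

Emit:
tcp_steps(
  segments=[
    {"finger_gap": 0.4},
    {"finger_gap": 0.3},
    {"finger_gap": 0.2},
    {"finger_gap": 0},
    {"finger_gap": 0},
    {"finger_gap": 0},
    {"finger_gap": 0},
  ],
  grip_force=35,
)

```text
clock: 12.15
position: [0.5919, -0.0277, 0.0282]
ee_rot: [2.3, 2.139, 0.001]
force: [0.1, -0.8, 2.5]
width: 0.243
gripper_force: 35.0
```

```bash
cat > st.py <<'E'
from rodpose import *
s=arm.observe(); p=np.array(s['position']); f=np.array(s['force']); a=R.from_rotvec(s['ee_rot']).as_matrix()
print(s['clock'],'X,Y',p[:2]@XB,p[:2]@UB,p[2],'head',np.degrees(np.arctan2(a[1,0],a[0,0])),'F',f[:2]@XB,f[:2]@UB,f[2],'mm',s['width']*92,s['gripper_force'],'tq',np.array(s['ft_torque']))
E
python3 st.py
```

```text
12.15 X,Y 0.5923036401911922 0.016811531670223347 0.028180439054331204 head 85.86003812970111 F 0.11268295627311409 -0.7635568315236381 2.498828505100343 mm 22.376241759718557 34.997910261154175 tq [-0.0959 -0.2748 -0.1111]
```

Converted, -0.01 m is -0.2, -0.006 m is -0.12.

Emit:
tcp_steps(
  segments=[
    {"d": [-0.08,0,0],"finger_gap": 0},
    {"d": [-0.12,0,0],"finger_gap": 0},
    {"d": [-0.2,0,0],"finger_gap": 0},
    {"d": [-0.2,0,0],"finger_gap": 0},
    {"d": [-0.2,0,0],"finger_gap": 0},
    {"finger_gap": 0},
    {"finger_gap": 0},
  ],
)

```text
clock: 12.85
position: [0.5888, -0.0682, 0.028]
ee_rot: [2.301, 2.138, 0.001]
force: [2.1, 1.6, 3.3]
width: 0.242
gripper_force: 35.0
```

```bash
python3 st.py
```

```text
12.85 X,Y 0.592245690597153 -0.02382241177596678 0.028038773934173474 head 85.8080558422878 F 2.0089042280454854 1.80203545135873 3.295379272981008 mm 22.290098492795483 34.99609172344208 tq [ 0.245  -0.7888 -0.0691]
```

Converted, -0.01 m is -0.2, -0.006 m is -0.12.

Emit:
tcp_steps(
  segments=[
    {"d": [-0.2,0,0],"finger_gap": 0},
    {"d": [-0.2,0,0],"finger_gap": 0},
    {"d": [-0.2,0,0],"finger_gap": 0},
    {"d": [-0.2,0,0],"finger_gap": 0},
    {"d": [-0.2,0,0],"finger_gap": 0},
    {"d": [-0.12,0,0],"finger_gap": 0},
    {"finger_gap": 0},
    {"finger_gap": 0},
  ],
)

```text
clock: 13.65
position: [0.5846, -0.1232, 0.028]
ee_rot: [-2.3, -2.14, -0.001]
force: [3.7, 3.1, 2.1]
width: 0.243
gripper_force: 35.0
```

```bash
python3 st.py
```

```text
13.65 X,Y 0.592237438022687 -0.07905042797440177 0.027961437616933753 head 85.86362449412523 F 3.487677203295866 3.3788623978792156 2.1158917648255136 mm 22.368427563060752 35.000871419906616 tq [ 0.7348 -0.992  -0.1415]
```

Converted, -0.001 m is -0.02, 0.0005 m is 0.01.

Emit:
tcp_steps(
  segments=[
    {"d": [-0.02,0.01,0],"finger_gap": 0},
    {"d": [-0.02,0.01,0],"finger_gap": 0},
    {"d": [-0.02,0,0],"finger_gap": 0},
    {"d": [-0.02,0,0],"finger_gap": 0},
    {"finger_gap": 0},
    {"finger_gap": 0},
  ],
)

```text
clock: 14.25
position: [0.5848, -0.1275, 0.0277]
ee_rot: [-2.3, -2.14, 0.001]
force: [0.8, 4.0, 2.1]
width: 0.248
gripper_force: 35.0
```

```bash
python3 st.py
```

```text
14.25 X,Y 0.5927320499949704 -0.08326731681210886 0.027711916617387106 head 85.87529787491725 F 0.45749139248044585 4.043548790282073 2.118593927411407 mm 22.781357133686907 34.99370098114014 tq [ 0.9789 -0.2572  0.004 ]
```

Emit:
tcp_steps(
  segments=[
    {"d": [-0.02,0.006,0],"finger_gap": 0},
    {"finger_gap": 0},
    {"finger_gap": 0},
  ],
)

```text
clock: 14.55
position: [0.5851, -0.128, 0.0277]
ee_rot: [-2.299, -2.14, 0.0]
force: [0.1, 4.7, 0.9]
width: 0.244
gripper_force: 35.0
```

```bash
python3 st.py
```

```text
14.55 X,Y 0.5930418900479979 -0.08375119559346897 0.027693486411685786 head 85.90305933324777 F -0.2369764968624211 4.699875637517232 0.869390646791703 mm 22.424850100014282 34.99371886253357 tq [ 1.2627 -0.0623  0.0009]
```

Converted, -0.001 m is -0.02, 0.0003 m is 0.006.

Emit:
tcp_steps(
  segments=[
    {"d": [-0.02,0.006,0],"finger_gap": 0},
    {"finger_gap": 0},
    {"finger_gap": 0},
  ],
)

```text
clock: 14.85
position: [0.5853, -0.1281, 0.0277]
ee_rot: [-2.298, -2.14, -0.0]
force: [-0.3, 7.1, 0.1]
width: 0.249
gripper_force: 35.0
```

```bash
python3 st.py
python3 - <<'E'
from h import *
w,_,_=wsnap('w11.png'); d=snap('top','t2.png')
im=d['image'][140:240,190:390]; cv2.imwrite('pics/t2c.png',np.vstack([cv2.resize(im,(800,400),interpolation=cv2.INTER_CUBIC)]))
E
```

```text
14.85 X,Y 0.5932524506815108 -0.083868098237551 0.027654002196114306 head 85.94187137683654 F -0.8551189646261335 7.038216116686298 0.08489331198986427 mm 22.928211174160268 34.9944931268692 tq [ 1.7421 -0.0652 -0.0034]
```

View pics/w11.png

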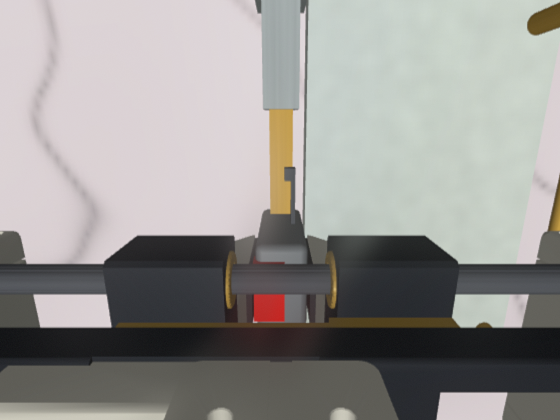

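View pics/t2c.png

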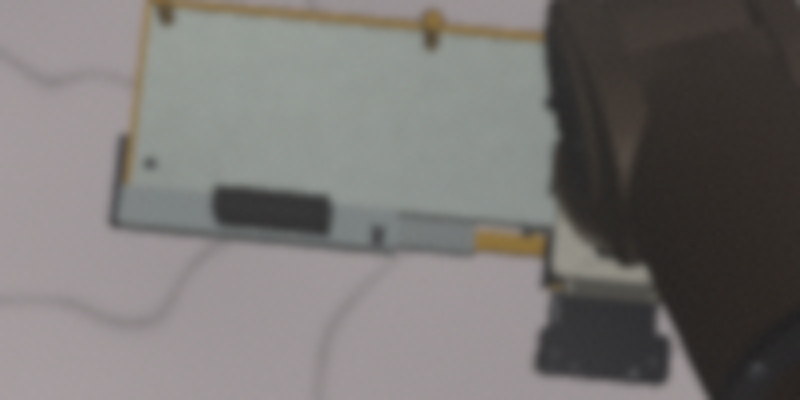

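The head is drawn out about 100.7 mm, the brass second stage shows, and the force rises sharply, so it is at the hard end. The sleeve's end is at the top of the wrist view, around (283,5). I'll check numerically that it is still flush.

```bash
python3 - <<'E'
from rodpose import *
d,M,A=wsnap('w12.png'); g=cv2.cvtColor(d['image'],cv2.COLOR_BGR2GRAY)
P=lambda u,v,z: plane(d,(u,v),z,M)[:2]
f=lambda e:[(float(a),b) for a,b in e]
for r in (1,3,5,8,30,60,90,130,160): print(r,f(edges(g,1,240,330,r,7)))
# top view: near bottom silhouette edge of sleeve & hook
t=snap('top','t3.png'); gt=cv2.cvtColor(t['image'],cv2.COLOR_BGR2GRAY); gt=cv2.GaussianBlur(gt,(1,3),0)
for c in (222,228,234,240,250,260,270,276): 
    e=f(edges(gt,0,178,208,c,4)); print('top',c,[(a,k,*(plane(t,(c,a),.024)[:2]@np.c_[XB,UB]).round(4)) for a,k in e])
E
```

```text
1 [(254.8, -62), (260.8, 39), (300.1, -38), (308.0, 50)]
3 [(255.1, -57), (260.8, 39), (300.1, -38), (308.0, 49)]
5 [(255.6, -54), (260.8, 39), (300.1, -39), (307.9, 49)]
8 [(256.1, -55), (260.8, 39), (299.9, -40), (303.9, 46), (306.3, -38), (307.9, 50)]
30 [(261.0, -21), (299.5, 23), (304.9, -59), (307.5, 48)]
60 [(261.6, -24), (299.3, 22), (304.7, -58), (307.1, 49)]
90 [(262.0, -22), (299.0, 18), (304.0, -46), (306.6, 48)]
130 [(268.9, -24), (292.2, 26), (303.3, -49), (305.9, 48)]
160 [(269.4, -20), (292.0, 25), (302.8, -54), (305.3, 45)]
top 222 [(194.5, -6, np.float64(0.58), np.float64(0.2025)), (197.6, 13, np.float64(0.5723), np.float64(0.2016))]
top 228 [(182.1, 10, np.float64(0.6122), np.float64(0.1917)), (186.3, -4, np.float64(0.6018), np.float64(0.1904)), (195.0, -7, np.float64(0.5802), np.float64(0.1878)), (198.2, 15, np.float64(0.5723), np.float64(0.1868))]
top 234 [(195.7, -7, np.float64(0.58), np.float64(0.173)), (198.9, 14, np.float64(0.5721), np.float64(0.1721))]
top 240 [(187.5, -4, np.float64(0.6018), np.float64(0.1609)), (196.0, -7, np.float64(0.5808), np.float64(0.1584)), (199.2, 12, np.float64(0.5729), np.float64(0.1575))]
top 250 [(186.3, -26, np.float64(0.6073), np.float64(0.1369)), (196.1, 15, np.float64(0.583), np.float64(0.1341)), (200.1, 15, np.float64(0.5732), np.float64(0.133))]
top 260 [(187.3, -25, np.float64(0.6074), np.float64(0.1123)), (197.1, 15, np.float64(0.5831), np.float64(0.1096)), (200.9, 16, np.float64(0.5737), np.float64(0.1085))]
top 270 [(188.3, -26, np.float64(0.6074), np.float64(0.0877)), (198.0, 16, np.float64(0.5834), np.float64(0.0851)), (202.0, 17, np.float64(0.5735), np.float64(0.084))]
top 276 [(190.8, -5, np.float64(0.6027), np.float64(0.0724)), (199.7, -7, np.float64(0.5807), np.float64(0.0701)), (202.9, 15, np.float64(0.5728), np.float64(0.0692))]
```

The rows are not in the units I measure in: shifts go in shares of 50 mm and turns go in shares of 2 pi rad. I convert before sending: 0.0005 m is 0.01.

Emit:
tcp_steps(
  segments=[
    {"d": [0.01,0,0],"finger_gap": 0},
    {"finger_gap": 0},
    {"finger_gap": 0},
    {"finger_gap": 0},
  ],
)

```text
clock: 15.45
position: [0.5853, -0.1281, 0.0277]
ee_rot: [-2.298, -2.14, 0.0]
force: [-0.5, 6.5, 1.0]
width: 0.245
gripper_force: 35.0
```

```bash
python3 st.py
python3 - <<'E'
from h import *
d=snap('scene','s2.png'); cv2.imwrite('pics/s2c.png',cv2.resize(d['image'][160:310,180:340],(640,600),interpolation=cv2.INTER_CUBIC))
E
```

```text
15.45 X,Y 0.5932463054246094 -0.08383295144696164 0.027677124798536956 head 85.92207057528148 F -0.9766475033572565 6.43913023164226 1.0264016507081997 mm 22.574203863043632 34.99443590641022 tq [1.4568 0.0325 0.0979]
```

View pics/s2c.png

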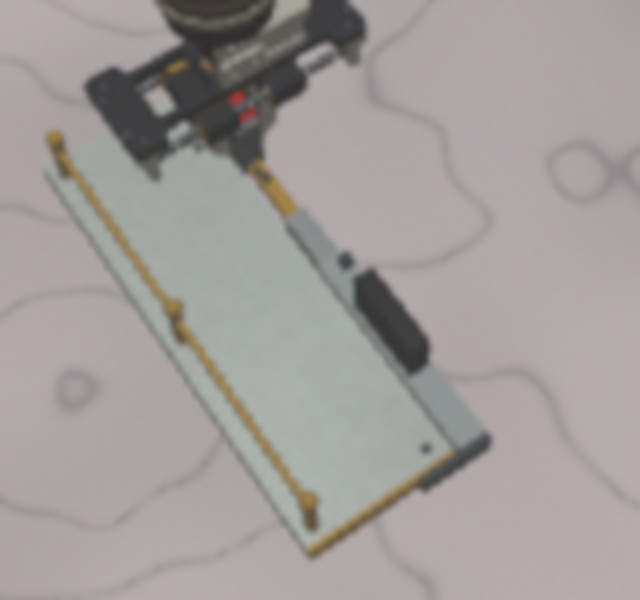

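The scene view shows the hook against the cap at about (450,470), the sleeve flush along the board's near edge, and the head held fully drawn out by the gripper. Handing in.

```bash
python3 -c "
from cell import arm, get_image
print(arm.sign_off())"
```

```text
the job is handed in; nothing more can be done
None
```

The job is handed in at about 15.5 s: the rod lay flush along the board's near edge with its hook on the brass cap, and the gripper was holding the head at the second stop with the button pressed; the mug, tumbler and bottle were not touched.

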